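Mirror the desk row into the new tray

TASK

The next person at this desk is left-handed, so the row has to be mirrored: move the four things standing on the old rack's felt pads into the new compartment tray, one to a compartment, in reverse order (what stands leftmost on the rack now goes into the rightmost compartment, and so on, as seen from the robot). Each must stand upright, flat on its compartment's floor, and none may be tipped over on the way.

Things in the scene. Friction and masses are not known exactly. Their poses are not given: they have to be found in the camera images.
- glue_centre (a point): glue stick, a slim upright cylinder, 27 mm diameter, 92 mm tall. Loose. The point is its centre, half-way up (46 mm above its underside), z along its upright axis.
- pot_centre (a point): paint sample pot, a stout upright cylinder, 51 mm diameter (its white lid 53 mm), 61 mm tall. Loose. The point is its centre, half-way up (30.5 mm above its underside), z along its upright axis.
- loupe_piece_centre (a point): loupe, a low black cylinder, 36 mm diameter, 30 mm tall. Loose. The point is its centre, half-way up (15 mm above its underside), z along its upright axis.
- figure_centre (a point): turned wooden skittle figure with a round head, 48 mm across its round belly, 98 mm tall, standing on its flat base; it feels like a smooth taper: 47 mm across at 28 mm above its base, 45 mm at 42 mm, then narrowing evenly (straight across the neck) to 33 mm at 83 mm; a grip about 60 mm above its base, some 40 mm across, holds it and leaves room for the head. Loose. The point is its centre, half-way up (49 mm above its underside), z along its upright axis.
- old_rack: old rack, fixed: a pale plywood board 84 x 330 mm, 8 mm thick, carrying a row of four round felt pads; 12 mm high rims only at its two ends. Origin at the centre of its underside, x across the board away from the robot, y along the row to the robot's left, z up (turned by a small yaw). The pads' centres, one thing on each at the start, lie at y = +120, +40, -40 and -120 mm, x = 0; the pads' tops are 11 mm above the origin.
- new_tray: new tray, fixed, empty at the start: dark wood, 86 x 326 mm, with four square compartments in a row, each 74 x 74 mm inside, lined with cork. Origin at the centre of its underside, axes as for the old rack. Compartment centres at y = +120, +40, -40 and -120 mm, x = 0; their floor is 6 mm above the origin, the walls (6 mm thick) reach 12 mm above the origin.
- pad_glue: grey felt pad, 64 mm diameter, 3 mm thick, fixed on the old rack, on which the glue stick stands at the start; it stays there. Origin at the centre of its underside.
- pad_pot: grey felt pad, 64 mm diameter, 3 mm thick, fixed on the old rack, on which the paint pot stands at the start; it stays there. Origin at the centre of its underside.
- pad_loupe_piece: grey felt pad, 64 mm diameter, 3 mm thick, fixed on the old rack, on which the loupe stands at the start; it stays there. Origin at the centre of its underside.
- pad_figure: grey felt pad, 64 mm diameter, 3 mm thick, fixed on the old rack, on which the wooden figure stands at the start; it stays there. Origin at the centre of its underside.

How it is judged:
At the end, for the whole second after the job is handed in: Each thing stands upright (0.08 rad), at rest, on the floor (height within 4 mm) of the compartment whose place in the tray mirrors that of its own felt pad on the old rack; its centre within 35 mm of the compartment's centre along and across (((y of pad_glue in the frame of old_rack between 0.1 and 0.14 m and y of glue_centre in the frame of new_tray between -0.155 and -0.085 m) or (y of pad_glue in the frame of old_rack between 0.02 and 0.06 m and y of glue_centre in the frame of new_tray between -0.075 and -0.005 m) or (y of pad_glue in the frame of old_rack between -0.06 and -0.02 m and y of glue_centre in the frame of new_tray between 0.005 and 0.075 m) or (y of pad_glue in the frame of old_rack between -0.14 and -0.1 m and y of glue_centre in the frame of new_tray between 0.085 and 0.155 m)) and x of glue_centre in the frame of new_tray between -0.035 and 0.035 m and z of glue_centre in the frame of new_tray between 0.048 and 0.056 m and angle between each of glue_centre, pot_centre, loupe_piece_centre, figure_centre's own z axis and vertical below 0.08 rad and linear speed of each of glue, pot, loupe_piece, figure below 0.02 m/s and angular speed of each of glue, pot, loupe_piece, figure below 0.2 rad/s and ((y of pad_pot in the frame of old_rack between 0.1 and 0.14 m and y of pot_centre in the frame of new_tray between -0.155 and -0.085 m) or (y of pad_pot in the frame of old_rack between 0.02 and 0.06 m and y of pot_centre in the frame of new_tray between -0.075 and -0.005 m) or (y of pad_pot in the frame of old_rack between -0.06 and -0.02 m and y of pot_centre in the frame of new_tray between 0.005 and 0.075 m) or (y of pad_pot in the frame of old_rack between -0.14 and -0.1 m and y of pot_centre in the frame of new_tray between 0.085 and 0.155 m)) and x of pot_centre in the frame of new_tray between -0.035 and 0.035 m and z of pot_centre in the frame of new_tray between 0.0325 and 0.0405 m and ((y of pad_loupe_piece in the frame of old_rack between 0.1 and 0.14 m and y of loupe_piece_centre in the frame of new_tray between -0.155 and -0.085 m) or (y of pad_loupe_piece in the frame of old_rack between 0.02 and 0.06 m and y of loupe_piece_centre in the frame of new_tray between -0.075 and -0.005 m) or (y of pad_loupe_piece in the frame of old_rack between -0.06 and -0.02 m and y of loupe_piece_centre in the frame of new_tray between 0.005 and 0.075 m) or (y of pad_loupe_piece in the frame of old_rack between -0.14 and -0.1 m and y of loupe_piece_centre in the frame of new_tray between 0.085 and 0.155 m)) and x of loupe_piece_centre in the frame of new_tray between -0.035 and 0.035 m and z of loupe_piece_centre in the frame of new_tray between 0.017 and 0.025 m and ((y of pad_figure in the frame of old_rack between 0.1 and 0.14 m and y of figure_centre in the frame of new_tray between -0.155 and -0.085 m) or (y of pad_figure in the frame of old_rack between 0.02 and 0.06 m and y of figure_centre in the frame of new_tray between -0.075 and -0.005 m) or (y of pad_figure in the frame of old_rack between -0.06 and -0.02 m and y of figure_centre in the frame of new_tray between 0.005 and 0.075 m) or (y of pad_figure in the frame of old_rack between -0.14 and -0.1 m and y of figure_centre in the frame of new_tray between 0.085 and 0.155 m)) and x of figure_centre in the frame of new_tray between -0.035 and 0.035 m and z of figure_centre in the frame of new_tray between 0.051 and 0.059 m); the robot touches nothing.
It fails at once if the glue stick is tipped over (angle between glue_centre's own z axis and vertical above 0.8 rad).
It fails at once if the paint pot is tipped over (angle between pot_centre's own z axis and vertical above 0.8 rad).
It fails at once if the loupe is tipped over (angle between loupe_piece_centre's own z axis and vertical above 0.8 rad).
It fails at once if the wooden figure is tipped over (angle between figure_centre's own z axis and vertical above 0.8 rad).
It also fails if it takes over 104 s, if anything falls off the work surface, if the arm or the gripper's body presses on something with over 40 N, if the wrist force passes 120 N, or if a joint passes its speed limit or range.

ROBOT

A 6-joint arm with a two-finger parallel gripper is mounted at the origin on a cart in front of the work surface, level with it; the furniture and walls round the work are solid. World frame = base frame: x ahead of the robot, y to its left, z up, the work surface at z = 0. Lengths are in m, angles in rad, forces in N, time in s.
With the tool pointing down it reaches from about 0.25 to 0.725 m from the base axis. Payload 4 kg.
Tool frame: the origin (TCP) lies at the very end of the fingers, on their centre line; the grasp point (between the pads) lies 19 mm behind it; z points along the fingers, y is the line along which they close (so a half turn about z gives the same grasp; the last joint's range is limited). The gripper opens to 85 mm and grips with 20 to 120 N. Pads are 22 mm wide; open, the fingers measure 114 mm over their backs; the gripper's body (76 mm by 85 mm) begins 54 mm behind the grasp point. The pads swing forward as they close: fully open they stand 13 mm farther back than shut.
Start: joints at [0, 0.241, 0.005, 1.335, 0, 1.571], TCP at [0.5, -0, 0.231] pointing down, gripper open.
Joint ranges: [-2.72, 2.72], [-1.05, 1.87], [-1.09, 1.28], [-1.99, 2.15], [-1.42, 1.44], [-3.14, 3.14]. Speed limits (rad/s): [2.79, 2.79, 3.14, 3.14, 3.14, 3.14].

INTERFACE

Orientations are given as a unit quaternion [x, y, z, w].
In Python, from plant import r, vision, ticket gives the robot as it stands.
- The arm moves only by the tool carry_out, never from a script. Its argument "moves" is a list of rows, each a list of 3 entries, a list of its own where there are three numbers: the shift along the world's x, y, z in cm, then the turn, a rotation vector about the world's x, y, z in rad, then the opening, from 0 (shut) to 1 (fully open). In form: [[[dx, dy, dz], [ax, ay, az], claw], ...]. A call has 1 to 5 rows; each row is the pose to reach, as a shift and turn from the pose commanded when the call began; what a row does not reach only later rows make up. A row lasts 1/8 s, in which the tool goes at most 62.5 mm and 10.7 degrees, less where a joint would pass 70% of its speed; a pose out of reach is approached as far as the arm can. A call with a gripper value outside its range is refused whole. The fingers move at their own pace and stop on an object; "newtons" is the grip in N (left out, the last holds). Time passes only in rows, so rows that repeat a pose let the fingers close. It gives the time, the measured TCP pose, the force, the opening and the grip force at its end, in the units of the state.
- r.sense(): the state, without advancing time (a new reading comes with each control period).
- vision.grab_frame(name): name is "scene" or "side" or "wrist"; returns a dict with "color" (480x640x3 uint8, blue, green, red), "z_map" (480x640 float32, m along the optical axis (not along the pixel's ray), 0 where there is no reading), "camera_matrix" (3x3 intrinsics, pixels), "eye" and "rotation" of the camera in the world. Camera axes: x right, y down, z forward; pixel columns grow to the right and rows downward; lengths in m; the calibration is good to about 2 mm. A picture is of the moment at which its call begins.
- ticket.finish_job(): hands the job in; it is judged then, once.
Trained networks look in a picture, given as the dict that the camera call returned (one of the last four; its "shot" number tells which), for a name from the list of things; names that differ only in an ending like _2 or _b are one class to them, and where a whole thing is asked for, a point or a joint stands for the part that bears it (a point fixed in the world has none). Each returns a list of dicts, best first, with "confidence" (0 to 1); they miss things now and then, are a little off and sometimes report something else, mostly with a low value. They report only what shows in the picture. A call takes as long as a camera call.
- vision.cut_out(picture, name): "pixels" (480x640 bool, what is visible of it) and "bbox" ([left, top, right, bottom] in pixels, round what is visible of it).
The state is a dict: "time_s": time; "qpos": joint angles; "qvel": joint speeds; "tau": joint torques, N m; "position": TCP position; "ee_rot": TCP orientation; "force": force on the tool from outside, world axes, zero at the start; "wrist_torque": the same for the moment, N m; "gripper_width": finger opening in m; "finger_force": force on a finger pad.
Only numpy, scipy, OpenCV 4.12 (cv2) and the standard library are available. Lean on these libraries where they do the work, as an engineer would, in place of code of your own. Each camera call takes 0.05 s, during which the arm holds its last target. There are 200 camera calls.

## Working session

There is one attempt and no reset: what is moved stays moved. The work goes in short steps, Python scripts to look and compute and a tool call to move; the robot and the scene stay as the last step left them, time stands still between calls to the robot, and variables do not carry over. Pictures are saved under pics/ and viewed, at most 14 in all, crops included, and the job is handed in when it is done.

Besides the shell and the picture viewer there is one more tool, called after "Request:" as name([rows], argument=value, ...), one row to a line, values as JSON. carry_out: Moves the arm, as the interface text tells. Its arguments: {"type":"object","properties":{"moves":{"type":"array","items":{"type":"array"}},"newtons":{"type":"number"}},"required":["moves"]}

```bash
mkdir -p pics; cat > h.py <<'E'
import numpy as np, cv2
from plant import r, vision, ticket
def pts(f,mask):
    z=f["z_map"]; m=mask&(z>0); v,u=np.nonzero(m); d=z[m]; K=np.array(f["camera_matrix"])
    c=np.stack([(u-K[0,2])/K[0,0]*d,(v-K[1,2])/K[1,1]*d,d],1)
    return c@np.array(f["rotation"]).T+np.array(f["eye"])
E
python3 - <<'E'
from h import *
s=r.sense(); print(s["position"],s["ee_rot"],s["gripper_width"],s["time_s"])
for n in ["scene","side"]:
    f=vision.grab_frame(n); cv2.imwrite(f"pics/{n}0.png",f["color"]); print(n,f["eye"])
    for k in ["glue_centre","pot_centre","loupe_piece_centre","figure_centre","old_rack","new_tray"]:
        for o in vision.cut_out(f,k)[:2]:
            p=pts(f,o["pixels"]); 
            if len(p)==0: print(k,"empty");continue
            print(k,round(o["confidence"],2),o["bbox"],len(p),"med",np.median(p,0).round(3),"p2",np.percentile(p,2,0).round(3),"p98",np.percentile(p,98,0).round(3))
E
```

```text
[4.99361298e-01 1.00761486e-05 2.30409420e-01] [ 0.70708462  0.70712816 -0.00074545 -0.00073658] 0.08566301670356101 0.0
scene [-0.11353414 -0.36135829  0.48116542]Traceback (most recent call last):
  File "<stdin>", line 7, in <module>
  File "h.py", line 6, in pts
    return c@np.array(f["rotation"]).T+np.array(f["eye"])
           ~^~~~~~~~~~~~~~~~~~~~~~~~~~
ValueError: matmul: Input operand 1 has a mismatch in its core dimension 0, with gufunc signature (n?,k),(k,m?)->(n?,m?) (size 4 is different from 3)
```

```bash
sed -i 's/^import numpy.*/&\nfrom scipy.spatial.transform import Rotation as R/; s/np.array(f\["rotation"\]).T/R.from_quat(f["rotation"]).as_matrix().T/' h.py
python3 - <<'E'
from h import *
for n in ["scene","side"]:
    f=vision.grab_frame(n); cv2.imwrite(f"pics/{n}0.png",f["color"]); print(n,f["eye"],f["rotation"])
    for k in ["glue_centre","pot_centre","loupe_piece_centre","figure_centre","old_rack","new_tray"]:
        for o in vision.cut_out(f,k)[:2]:
            p=pts(f,o["pixels"]); 
            if len(p)==0: print(k,"empty");continue
            print(k,round(o["confidence"],2),o["bbox"],len(p),"med",np.median(p,0).round(3),"p2",np.percentile(p,2,0).round(3),"p98",np.percentile(p,98,0).round(3))
E
```

```text
scene [-0.11353414 -0.36135829  0.48116542] [ 0.73976208 -0.43417886  0.26178598 -0.44238998]
glue_centre 0.65 [262.5, 180.2, 281.9, 236.1] 934 med [0.624 0.139 0.062] p2 [0.619 0.131 0.013] p98 [0.641 0.155 0.104]
pot_centre 0.71 [296.9, 201.2, 332.6, 246.7] 1499 med [0.618 0.058 0.053] p2 [0.608 0.04  0.013] p98 [0.658 0.087 0.074]
loupe_piece_centre 0.94 [353.6, 227.7, 375.9, 260.2] 553 med [ 0.634 -0.018  0.034] p2 [ 0.628 -0.03   0.012] p98 [ 0.659 -0.     0.042]
figure_centre 0.59 [397.4, 200.6, 431.9, 268.2] 1684 med [ 0.635 -0.096  0.06 ] p2 [ 0.626 -0.112  0.015] p98 [ 0.653 -0.073  0.107]
figure_centre 0.35 [232.9, 217.5, 451.9, 289.1] 3080 med [0.614 0.014 0.009] p2 [ 0.59  -0.136  0.002] p98 [0.685 0.187 0.013]
old_rack 0.59 [234.0, 218.3, 451.2, 289.4] 3285 med [0.614 0.017 0.009] p2 [ 0.59  -0.136  0.002] p98 [0.686 0.188 0.013]
new_tray 0.95 [214.9, 280.4, 477.7, 397.4] 12588 med [ 0.45  -0.094  0.007] p2 [ 0.405 -0.235  0.002] p98 [0.498 0.081 0.013]
side [ 0.4474307  -0.61047016  0.63157691] [ 0.91253398 -0.07501085  0.03015032 -0.4009315 ]
glue_centre 0.57 [349.0, 1
[... 267 characters left out ...]
 1134 med [0.632 0.048 0.063] p2 [0.611 0.038 0.016] p98 [0.658 0.086 0.075]
figure_centre 0.94 [382.6, 246.6, 416.6, 301.8] 1353 med [ 0.646 -0.106  0.064] p2 [ 0.629 -0.115  0.015] p98 [ 0.671 -0.084  0.108]
old_rack 0.7 [328.5, 188.3, 432.2, 322.9] 2569 med [ 0.62  -0.037  0.009] p2 [ 0.594 -0.139  0.002] p98 [0.692 0.185 0.014]
old_rack 0.25 [347.1, 156.4, 366.5, 204.3] 589 med [0.632 0.135 0.071] p2 [0.622 0.13  0.   ] p98 [0.679 0.288 0.105]
new_tray 0.6 [235.9, 230.1, 323.3, 403.6] 9340 med [ 0.455 -0.112  0.008] p2 [ 0.412 -0.238  0.005] p98 [0.5   0.08  0.014]
new_tray 0.35 [328.4, 185.7, 429.9, 326.0] 2694 med [ 0.621 -0.026  0.009] p2 [ 0.594 -0.139  0.001] p98 [0.692 0.186 0.014]
```

View pics/scene0.png

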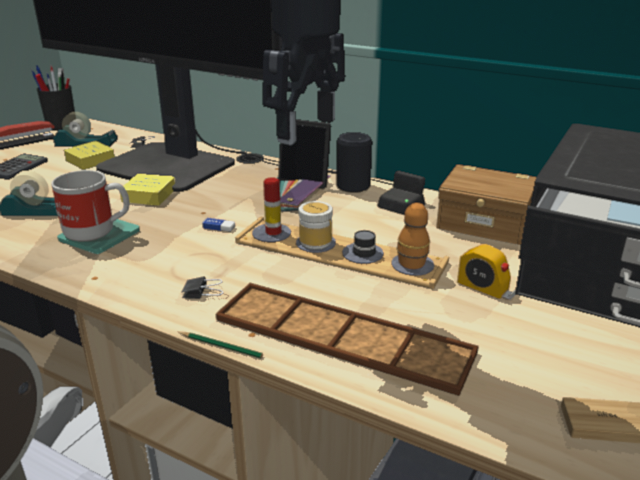

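View pics/side0.png

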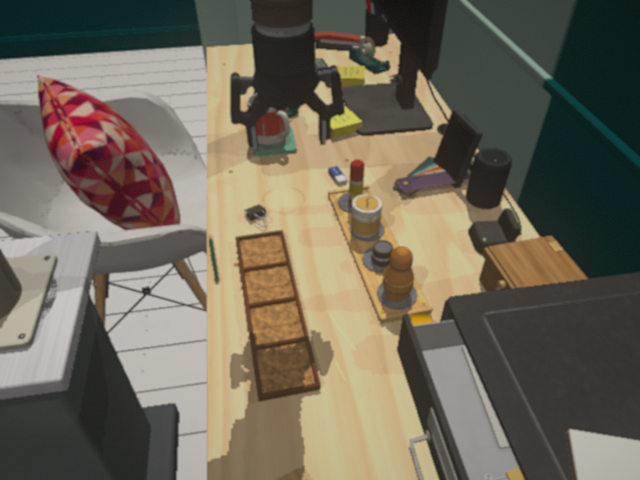

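```bash
python3 - <<'E'
from h import *
from scipy.optimize import least_squares
P={}
for n in ["scene","side"]:
    f=vision.grab_frame(n)
    for k,rad,lo,hi in [("glue_centre",.0135,.02,.095),("pot_centre",.0255,.018,.055),("loupe_piece_centre",.018,.018,.036),("figure_centre",.0235,.03,.05)]:
        o=vision.cut_out(f,k)
        if not o or o[0]["confidence"]<.4: print(n,k,"missed"); continue
        m=cv2.erode(o[0]["pixels"].astype(np.uint8),np.ones((3,3)))>0
        p=pts(f,m); q=p[(p[:,2]>lo)&(p[:,2]<hi)]
        s=least_squares(lambda c:np.hypot(*(q[:,:2]-c).T)-rad,np.median(q[:,:2],0)+[.015,.012],loss="soft_l1",f_scale=.002)
        print(n,k,s.x.round(4),"resid",np.median(abs(s.fun)).round(4),"ztop",np.percentile(p[:,2],98).round(3))
    for k in ["old_rack","new_tray"]:
        p=pts(f,vision.cut_out(f,k)[0]["pixels"]); p=p[(p[:,2]>.004)&(p[:,2]<.02)]
        rc=cv2.minAreaRect((p[:,:2]*1000).astype(np.float32)); print(n,k,rc,"z pct",np.percentile(p[:,2],[10,50,90,98]).round(4))
E
```

```text
scene glue_centre [0.6344 0.1454] resid 0.0009 ztop 0.104
scene pot_centre [0.635  0.0664] resid 0.0009 ztop 0.074
scene loupe_piece_centre [ 0.6473 -0.0126] resid 0.0009 ztop 0.042
scene figure_centre missed
scene old_rack ((640.5071411132812, 28.651397705078125), (88.08162689208984, 331.3055114746094), 4.736344814300537) z pct [0.0065 0.0087 0.011  0.0132]
scene new_tray ((452.6733093261719, -74.95106506347656), (89.76143646240234, 326.7466735839844), 2.933044910430908) z pct [0.006  0.0074 0.0123 0.0135]
side glue_centre [0.6348 0.1447] resid 0.0008 ztop 0.105
side pot_centre [0.6365 0.0651] resid 0.0008 ztop 0.075
side loupe_piece_centre [ 0.6475 -0.0131] resid 0.0007 ztop 0.043
side figure_centre [ 0.6516 -0.0909] resid 0.0005 ztop 0.108
side old_rack ((643.4666137695312, 27.211624145507812), (86.51102447509766, 333.4775085449219), 4.229625225067139) z pct [0.0075 0.0093 0.012  0.0139]
side new_tray ((454.66290283203125, -76.73019409179688), (85.97362518310547, 328.697998046875), 2.980626344680786) z pct [0.0064 0.008  0.0131 0.0145]
```

Request:
carry_out([
  [[13.5,14.5,0],[0,0,0],1],
  [[13.5,14.5,0],[0,0,0],1],
  [[13.5,14.5,0],[0,0,0],1],
  [[13.5,14.5,0],[0,0,0],1],
  [[13.5,14.5,0],[0,0,0],1],
], newtons=30)

```text
time_s: 2.12
position: [0.6348, 0.1454, 0.2303]
ee_rot: [0.707, 0.707, -0.001, -0.0]
force: [-0.5, -0.3, -1.5]
gripper_width: 0.0854
finger_force: 0.0
```

```bash
python3 - <<'E'
from h import *
f=vision.grab_frame("wrist"); cv2.imwrite("pics/w1.png",f["color"]); print(r.sense()["position"],r.sense()["ee_rot"],f["eye"])
for k in ["glue_centre","pot_centre"]:
    for o in vision.cut_out(f,k)[:1]:
        p=pts(f,o["pixels"]); t=p[p[:,2]>np.percentile(p[:,2],95)-.006]; print(k,o["confidence"],t[:,:2].min(0),t[:,:2].max(0),np.median(t,0))
E
```

```text
[0.63441263 0.14446712 0.23099214] [ 7.07130357e-01  7.07082864e-01 -6.70803672e-04 -1.77206397e-04] [0.63567369 0.22603114 0.37241369]
glue_centre 0.94 [0.62215456 0.13521894] [0.6466979  0.15897106] [0.63410765 0.14748396 0.10229249]
pot_centre 0.68 [0.6097661  0.04232822] [0.66194391 0.09393461] [0.63555858 0.06967539 0.07161099]
```

View pics/w1.png

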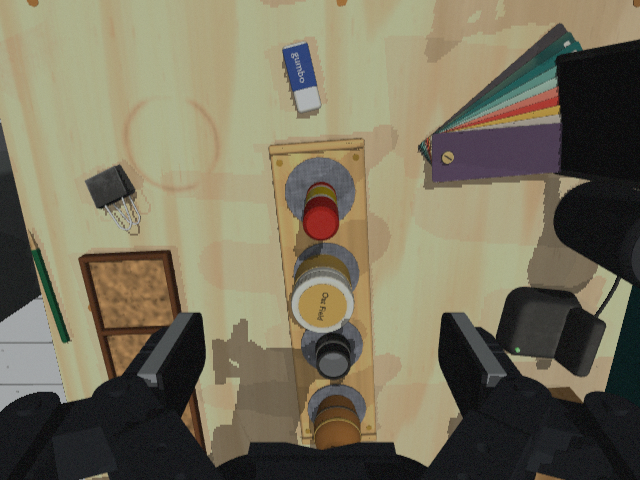

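The wrist view shows the glue cap at (321,221), the pot lid at (322,304), and the loupe (333,355) in line, matching the fitted positions.

Request:
carry_out([
  [[0,0.1,-6],[0,0,0],1],
  [[0,0.1,-12],[0,0,0],1],
  [[0,0.1,-16],[0,0,0],1],
  [[0,0.1,-18.6],[0,0,0],1],
  [[0,0.1,-18.6],[0,0,0],1],
])

```text
time_s: 2.9
position: [0.6325, 0.1442, 0.0438]
ee_rot: [0.708, 0.707, -0.002, -0.001]
force: [-0.3, 0.8, 1.2]
gripper_width: 0.0858
finger_force: 0.0
```

Request:
carry_out([
  [[0,0,0],[0,0,0],0.5],
  [[0,0,0],[0,0,0],0.2],
  [[0,0,0],[0,0,0],0],
  [[0,0,0],[0,0,0],0],
  [[0,0,0],[0,0,0],0],
])

```text
time_s: 3.52
position: [0.6356, 0.1462, 0.0465]
ee_rot: [0.707, 0.707, 0.001, 0.0]
force: [-1.1, -1.4, 5.0]
gripper_width: 0.0255
finger_force: 29.2
```

Request:
carry_out([
  [[0,0,3],[0,0,0],0],
  [[0,0,8],[0,0,0],0],
  [[0,0,13],[0,0,0],0],
  [[-3,-5,13],[0,0,0],0],
  [[-5.5,-10,13],[0,0,0],0],
])

```text
time_s: 4.15
position: [0.5797, 0.0456, 0.1758]
ee_rot: [0.706, 0.708, 0.0, 0.001]
force: [1.8, -1.1, -0.5]
gripper_width: 0.0257
finger_force: 29.6
```

Request:
carry_out([
  [[-2.5,-5,0],[0,0,0],0],
  [[-5,-10,0],[0,0,0],0],
  [[-7.5,-15,0],[0,0,0],0],
  [[-10,-20,0],[0,0,0],0],
  [[-12,-24.2,0],[0,0,0],0],
])

```text
time_s: 4.78
position: [0.4587, -0.1975, 0.1751]
ee_rot: [0.707, 0.707, -0.0, -0.0]
force: [-0.1, -0.1, 0.1]
gripper_width: 0.0256
finger_force: 29.6
```

Request:
carry_out([
  [[0,0,0],[0,0,0],0],
  [[0,0,-5],[0,0,0],0],
  [[0,0,-10],[0,0,0],0],
  [[0,0,-12.4],[0,0,0],0],
  [[0,0,-12.4],[0,0,0],0],
])

```text
time_s: 5.4
position: [0.4584, -0.1942, 0.0491]
ee_rot: [0.707, 0.708, -0.001, -0.003]
force: [0.2, 0.1, 0.0]
gripper_width: 0.0254
finger_force: 29.6
```

Request:
carry_out([
  [[0,0,-0.5],[0,0,0],0],
  [[0,0,-0.8],[0,0,0],0],
  [[0,0,-1.0],[0,0,0],0],
  [[0,0,-1.0],[0,0,0],0],
  [[0,0,-1.0],[0,0,0],0],
])

```text
time_s: 6.02
position: [0.4602, -0.1961, 0.0416]
ee_rot: [0.707, 0.707, 0.0, 0.0]
force: [-0.2, -0.8, -0.9]
gripper_width: 0.0254
finger_force: 29.6
```

Request:
carry_out([
  [[0,0,-0.1],[0,0,0],0],
  [[0,0,-0.2],[0,0,0],0],
  [[0,0,-0.2],[0,0,0],0],
])

```text
time_s: 6.4
position: [0.4603, -0.1964, 0.0413]
ee_rot: [0.707, 0.707, 0.0, 0.001]
force: [-4.4, 1.3, 13.3]
gripper_width: 0.0255
finger_force: 31.5
```

Request:
carry_out([
  [[0,0,0.1],[0,0,0],0.45],
  [[0,0,0.1],[0,0,0],0.7],
  [[0,0,0.1],[0,0,0],1],
  [[0,0,5],[0,0,0],1],
  [[0,0,11],[0,0,0],1],
])

```text
time_s: 7.02
position: [0.4586, -0.1954, 0.1488]
ee_rot: [0.707, 0.707, -0.001, -0.002]
force: [0.6, -0.5, 0.3]
gripper_width: 0.0855
finger_force: 0.0
```

Request:
carry_out([
  [[3,5,2],[0,0,0],1],
  [[6,10,2],[0,0,0],1],
  [[9,14,2],[0,0,0],1],
  [[12,19,2],[0,0,0],1],
  [[15,24,2],[0,0,0],1],
])

```text
time_s: 7.65
position: [0.6107, 0.0455, 0.1689]
ee_rot: [0.707, 0.707, -0.0, -0.0]
force: [1.3, -0.9, 0.4]
gripper_width: 0.0852
finger_force: 0.0
```

Request:
carry_out([
  [[2.6,2.3,0],[0,0,0],1],
  [[2.6,2.3,0],[0,0,0],1],
  [[2.6,2.3,-6],[0,0,0],1],
  [[2.6,2.3,-10],[0,0,0],1],
  [[2.6,2.3,-10],[0,0,0],1],
])

```text
time_s: 8.28
position: [0.6317, 0.0656, 0.0651]
ee_rot: [0.707, 0.707, -0.004, -0.003]
force: [-0.1, -0.8, 0.4]
gripper_width: 0.0853
finger_force: 0.0
```

Request:
carry_out([
  [[0,0,-2.5],[0,0,0],1],
  [[0,0,-4.5],[0,0,0],1],
  [[0,0,-4.5],[0,0,0],0.6],
  [[0,0,-4.5],[0,0,0],0.3],
  [[0,0,-4.5],[0,0,0],0.3],
], newtons=35)

```text
time_s: 8.9
position: [0.6374, 0.0668, 0.0268]
ee_rot: [0.707, 0.707, 0.001, 0.001]
force: [-2.3, -0.8, 6.2]
gripper_width: 0.0513
finger_force: 36.7
```

Request:
carry_out([
  [[0,0,0],[0,0,0],0.2],
  [[0,0,0],[0,0,0],0.2],
])

```text
time_s: 9.15
position: [0.6374, 0.0668, 0.0268]
ee_rot: [0.707, 0.707, 0.001, 0.001]
force: [-2.0, -1.9, 6.4]
gripper_width: 0.0519
finger_force: 36.7
```

Request:
carry_out([
  [[0,0,4],[0,0,0],0.2],
  [[0,0,9],[0,0,0],0.2],
  [[0,0,13],[0,0,0],0.2],
  [[-3.5,-3.5,13],[0,0,0],0.2],
  [[-7,-7,13],[0,0,0],0.2],
])

```text
time_s: 9.78
position: [0.5658, -0.0034, 0.1552]
ee_rot: [0.707, 0.708, 0.001, 0.001]
force: [0.2, -1.5, -1.6]
gripper_width: 0.0523
finger_force: 37.7
```

Request:
carry_out([
  [[-4,-4,0],[0,0,0],0.2],
  [[-8,-8,0],[0,0,0],0.2],
  [[-11,-11.3,0],[0,0,0],0.2],
  [[-11,-11.3,0],[0,0,0],0.2],
  [[-11,-11.3,-4],[0,0,0],0.2],
])

```text
time_s: 10.4
position: [0.4598, -0.1171, 0.1174]
ee_rot: [0.707, 0.707, 0.003, 0.004]
force: [1.6, 1.0, -3.0]
gripper_width: 0.0519
finger_force: 37.8
```

Request:
carry_out([
  [[0,0,-4],[0,0,0],0.2],
  [[0,0,-7.5],[0,0,0],0.2],
  [[0,0,-8.5],[0,0,0],0.2],
  [[0,0,-9.0],[0,0,0],0.2],
  [[0,0,-9.3],[0,0,0],0.2],
])

```text
time_s: 11.02
position: [0.4574, -0.1161, 0.0223]
ee_rot: [0.707, 0.707, 0.001, 0.001]
force: [0.2, -1.0, -2.0]
gripper_width: 0.0516
finger_force: 37.8
```

Request:
carry_out([
  [[0,0,-0.2],[0,0,0],0.2],
  [[0,0,-0.3],[0,0,0],0.2],
  [[0,0,-0.3],[0,0,0],0.2],
])

```text
time_s: 11.4
position: [0.4575, -0.1162, 0.0217]
ee_rot: [0.707, 0.707, 0.001, 0.002]
force: [-5.5, 1.9, 15.9]
gripper_width: 0.0516
finger_force: 38.1
```

Request:
carry_out([
  [[0,0,0.2],[0,0,0],0.7],
  [[0,0,0.2],[0,0,0],0.85],
  [[0,0,0.4],[0,0,0],1],
  [[0,0,5],[0,0,0],1],
  [[0,0,11],[0,0,0],1],
])

```text
time_s: 12.02
position: [0.4546, -0.1156, 0.128]
ee_rot: [0.707, 0.707, -0.001, -0.002]
force: [2.4, -0.9, 0.4]
gripper_width: 0.085
finger_force: 0.0
```

Request:
carry_out([
  [[3,1,4],[0,0,0],1],
  [[8,4,4],[0,0,0],1],
  [[13,7,4],[0,0,0],1],
  [[19.1,10.3,4],[0,0,0],1],
  [[19.1,10.3,4],[0,0,0],1],
])

```text
time_s: 12.65
position: [0.6493, -0.0105, 0.1657]
ee_rot: [0.706, 0.708, -0.0, -0.001]
force: [-0.7, -0.1, -0.8]
gripper_width: 0.0855
finger_force: 0.0
```

```bash
python3 - <<'E'
from h import *
f=vision.grab_frame("scene"); cv2.imwrite("pics/s1.png",f["color"]); print(r.sense()["position"])
f=vision.grab_frame("wrist")
for k in ["loupe_piece_centre","figure_centre"]:
    for o in vision.cut_out(f,k)[:1]:
        p=pts(f,o["pixels"]); t=p[p[:,2]>np.percentile(p[:,2],95)-.006]; print(k,o["confidence"],t[:,:2].min(0),t[:,:2].max(0),np.median(t,0))
E
```

```text
[ 0.64831571 -0.01129635  0.16616361]
loupe_piece_centre 0.91 [ 0.63027637 -0.02876447] [0.66205054 0.00400769] [ 0.64617674 -0.01190152  0.03939552]
figure_centre 0.76 [ 0.63770649 -0.10140225] [ 0.66373563 -0.07579915] [ 0.65040897 -0.08651749  0.10505937]
```

View pics/s1.png

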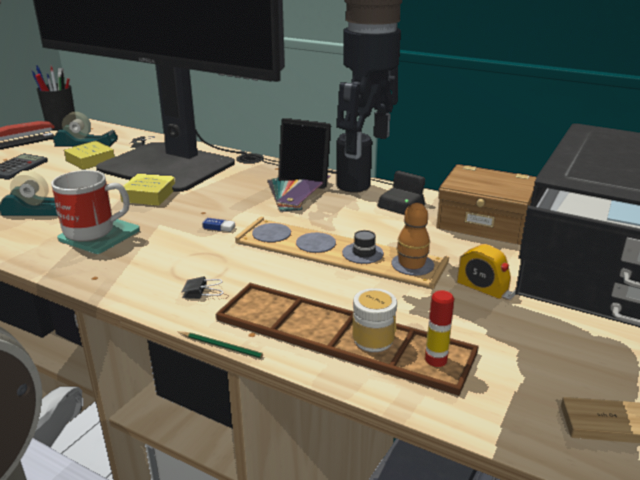

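The picture shows the glue (438,330) and the pot (375,320) upright in the two right-hand compartments. The loupe (364,243) and figure (413,238) are still on the rack.

Request:
carry_out([
  [[0,0,-5],[0,0,0],1],
  [[0,0,-10],[0,0,0],1],
  [[0,0,-13],[0,0,0],1],
  [[0,0,-15],[0,0,0],0.8],
  [[0,0,-15.2],[0,0,0],0.5],
], newtons=30)

```text
time_s: 13.48
position: [0.6445, -0.0142, 0.0155]
ee_rot: [0.708, 0.706, -0.001, -0.001]
force: [0.4, -0.1, -0.1]
gripper_width: 0.0512
finger_force: 0.0
```

Request:
carry_out([
  [[0,0,0],[0,0,0],0.3],
  [[0,0,0],[0,0,0],0.1],
  [[0,0,0],[0,0,0],0.1],
  [[0,0,0],[0,0,0],0.1],
])

```text
time_s: 13.98
position: [0.6478, -0.0132, 0.0177]
ee_rot: [0.707, 0.707, 0.001, 0.001]
force: [-2.2, 0.0, 5.2]
gripper_width: 0.0349
finger_force: 30.5
```

Request:
carry_out([
  [[0,0,3],[0,0,0],0.1],
  [[0,0,7],[0,0,0],0.1],
  [[0,0,10],[0,0,0],0.1],
  [[-5,-0.5,10],[0,0,0],0.1],
  [[-10,-1,10],[0,0,0],0.1],
])

```text
time_s: 14.6
position: [0.5465, -0.0229, 0.1165]
ee_rot: [0.707, 0.707, 0.0, 0.0]
force: [0.6, -0.5, -0.1]
gripper_width: 0.0347
finger_force: 30.3
```

Request:
carry_out([
  [[-5,-0.6,0],[0,0,0],0.1],
  [[-9.5,-1.3,0],[0,0,0],0.1],
  [[-9.5,-1.3,0],[0,0,0],0.1],
  [[-9.5,-1.3,-4.5],[0,0,0],0.1],
  [[-9.5,-1.3,-8.5],[0,0,0],0.1],
])

```text
time_s: 15.22
position: [0.4542, -0.036, 0.0311]
ee_rot: [0.707, 0.707, 0.001, 0.001]
force: [0.4, -0.2, -0.4]
gripper_width: 0.0348
finger_force: 30.3
```

Request:
carry_out([
  [[0,0,-0.7],[0,0,0],0.1],
  [[0,0,-1.3],[0,0,0],0.1],
  [[0,0,-1.8],[0,0,0],0.1],
  [[0,0,-2.0],[0,0,0],0.1],
  [[0,0,-2.1],[0,0,0],0.1],
])

```text
time_s: 15.85
position: [0.4532, -0.036, 0.0125]
ee_rot: [0.707, 0.707, 0.001, 0.001]
force: [-4.6, -0.8, 20.2]
gripper_width: 0.0356
finger_force: 32.1
```

Request:
carry_out([
  [[0,0,0.1],[0,0,0],0.5],
  [[0,0,0.1],[0,0,0],0.5],
  [[0,0,1.5],[0,0,0],0.55],
  [[0,0,5],[0,0,0],1],
  [[0,0,10],[0,0,0],1],
])

```text
time_s: 16.48
position: [0.4508, -0.0359, 0.111]
ee_rot: [0.707, 0.707, -0.001, -0.001]
force: [0.6, -0.7, 0.5]
gripper_width: 0.0803
finger_force: 0.0
```

Request:
carry_out([
  [[0,0,5],[0,0,0],1],
  [[5,-1,9],[0,0,0],1],
  [[10,-2.5,9],[0,0,0],1],
  [[15,-4,9],[0,0,0],1],
  [[19.9,-5.4,9],[0,0,0],1],
])

```text
time_s: 17.1
position: [0.6525, -0.0905, 0.2016]
ee_rot: [0.707, 0.707, 0.0, 0.001]
force: [0.6, -0.5, 0.9]
gripper_width: 0.0855
finger_force: 0.0
```

```bash
python3 - <<'E'
from h import *
print(r.sense()["position"])
f=vision.grab_frame("wrist"); cv2.imwrite("pics/w2.png",f["color"])
for k in ["figure_centre"]:
    for o in vision.cut_out(f,k)[:1]:
        p=pts(f,o["pixels"]); t=p[p[:,2]>np.percentile(p[:,2],95)-.01]; print(k,o["confidence"],t[:,:2].min(0),t[:,:2].max(0),np.median(t,0))
E
```

```text
[ 0.65250769 -0.0905261   0.20156093]
figure_centre 0.87 [ 0.63508607 -0.10489462] [ 0.66567717 -0.07443841] [ 0.65046552 -0.08760901  0.10378342]
```

View pics/w2.png

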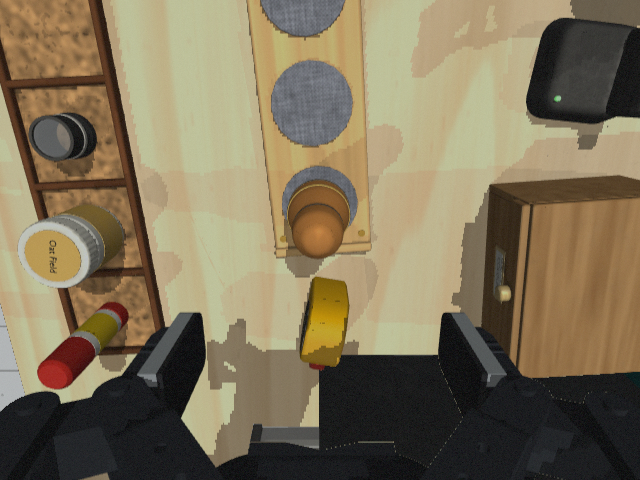

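Loupe stands at (62,137) in its compartment; figure head at (318,230). The wooden box edge (490,190) may be close to the right finger, so I'll check that clearance.

```bash
python3 - <<'E'
from h import *
for n in ["wrist","scene","side"]:
    f=vision.grab_frame(n)
    p=pts(f,np.ones((480,640),bool))
    for lo,hi in [(.03,.07),(.07,.12),(.12,.2)]:
        q=p[(p[:,2]>lo)&(p[:,2]<hi)&(p[:,1]>-.15)&(p[:,1]<-.05)&(p[:,0]>.69)&(p[:,0]<.9)]
        print(n,lo,len(q),np.percentile(q[:,0],[1,5,50]).round(3) if len(q) else "")
E
```

```text
wrist 0.03 3369 [0.785 0.789 0.8  ]
wrist 0.07 13215 [0.79  0.793 0.831]
wrist 0.12 0 
scene 0.03 924 [0.785 0.789 0.797]
scene 0.07 1404 [0.787 0.79  0.834]
scene 0.12 0 
side 0.03 327 [0.785 0.79  0.797]
side 0.07 2635 [0.79  0.794 0.844]
side 0.12 0
```

Request:
carry_out([
  [[0,0,-5],[0,0,0],1],
  [[0,0,-10],[0,0,0],1],
  [[0,0,-13],[0,0,0],1],
  [[0,0,-15.1],[0,0,0],1],
  [[0,0,-15.1],[0,0,0],0.7],
], newtons=35)

```text
time_s: 17.98
position: [0.6485, -0.0893, 0.0489]
ee_rot: [0.707, 0.707, -0.001, -0.001]
force: [0.1, -0.5, 1.2]
gripper_width: 0.07
finger_force: 0.0
```

Request:
carry_out([
  [[0,0,0],[0,0,0],0.5],
  [[0,0,0],[0,0,0],0.3],
  [[0,0,0],[0,0,0],0.15],
  [[0,0,0],[0,0,0],0.15],
  [[0,0,0.5],[0,0,0],0.15],
])

```text
time_s: 18.6
position: [0.6512, -0.09, 0.0553]
ee_rot: [0.707, 0.707, 0.0, 0.0]
force: [-0.8, -0.1, -1.0]
gripper_width: 0.0398
finger_force: 35.1
```

Request:
carry_out([
  [[0,0,2],[0,0,0],0.15],
  [[0,0,5],[0,0,0],0.15],
  [[0,0,8],[0,0,0],0.15],
  [[-2,1,9],[0,0,0],0.15],
  [[-5,3,9],[0,0,0],0.15],
])

```text
time_s: 19.23
position: [0.6021, -0.0604, 0.1459]
ee_rot: [0.708, 0.707, 0.001, 0.002]
force: [-0.4, 0.8, -0.8]
gripper_width: 0.0397
finger_force: 35.2
```

Request:
carry_out([
  [[-3.5,2.3,0],[0,0,0],0.15],
  [[-7,4.6,0],[0,0,0],0.15],
  [[-10.5,7,0],[0,0,0],0.15],
  [[-14,9.3,0],[0,0,0],0.15],
  [[-15.4,10.4,0],[0,0,0],0.15],
])

```text
time_s: 19.85
position: [0.4452, 0.0448, 0.1447]
ee_rot: [0.707, 0.708, -0.0, -0.0]
force: [0.3, -0.5, -0.4]
gripper_width: 0.0402
finger_force: 35.2
```

Request:
carry_out([
  [[0,0,0],[0,0,0],0.15],
  [[0,0,-3],[0,0,0],0.15],
  [[0,0,-6],[0,0,0],0.15],
  [[0,0,-8],[0,0,0],0.15],
  [[0,0,-9],[0,0,0],0.15],
])

```text
time_s: 20.48
position: [0.4479, 0.0433, 0.0533]
ee_rot: [0.708, 0.707, -0.0, -0.0]
force: [-0.0, 0.2, -1.5]
gripper_width: 0.0397
finger_force: 35.2
```

Request:
carry_out([
  [[0,0,-0.3],[0,0,0],0.15],
  [[0,0,-0.6],[0,0,0],0.15],
  [[0,0,-0.8],[0,0,0],0.15],
  [[0,0,-0.9],[0,0,0],0.15],
  [[0,0,-0.9],[0,0,0],0.15],
])

```text
time_s: 21.1
position: [0.4478, 0.0442, 0.047]
ee_rot: [0.707, 0.707, 0.001, 0.001]
force: [-3.5, 0.3, 8.0]
gripper_width: 0.04
finger_force: 36.6
```

Request:
carry_out([
  [[0,0,-0.1],[0,0,0],0.15],
  [[0,0,-0.1],[0,0,0],0.55],
  [[0,0,-0.1],[0,0,0],0.8],
  [[0,0,-0.1],[0,0,0],1],
  [[0,0,3],[0,0,0],1],
])

```text
time_s: 21.72
position: [0.4447, 0.0438, 0.0736]
ee_rot: [0.707, 0.707, -0.002, -0.002]
force: [-0.9, -0.0, 0.2]
gripper_width: 0.0854
finger_force: 0.0
```

Request:
carry_out([
  [[0,0,5],[0,0,0],1],
  [[0,0,11],[0,0,0],1],
  [[0,0,16],[0,0,0],1],
  [[6,5,16],[0,0,0],1],
  [[10,8,16],[0,0,0],1],
])

```text
time_s: 22.35
position: [0.5462, 0.1228, 0.2371]
ee_rot: [0.708, 0.707, 0.002, 0.001]
force: [1.2, -1.5, 0.9]
gripper_width: 0.0854
finger_force: 0.0
```

```bash
python3 - <<'E'
from h import *
f=vision.grab_frame("scene"); cv2.imwrite("pics/s2.png",f["color"])
for k in ["glue_centre","pot_centre","loupe_piece_centre","figure_centre"]:
    for o in vision.cut_out(f,k)[:1]:
        p=pts(f,o["pixels"]); print(k,round(o["confidence"],2),np.median(p,0).round(3),"ztop",np.percentile(p[:,2],98).round(3))
E
```

```text
glue_centre 0.7 [ 0.45  -0.2    0.059] ztop 0.099
pot_centre 0.78 [ 0.44  -0.123  0.052] ztop 0.069
loupe_piece_centre 0.58 [ 0.444 -0.041  0.029] ztop 0.037
figure_centre 0.87 [0.434 0.034 0.056] ztop 0.102
```

View pics/s2.png

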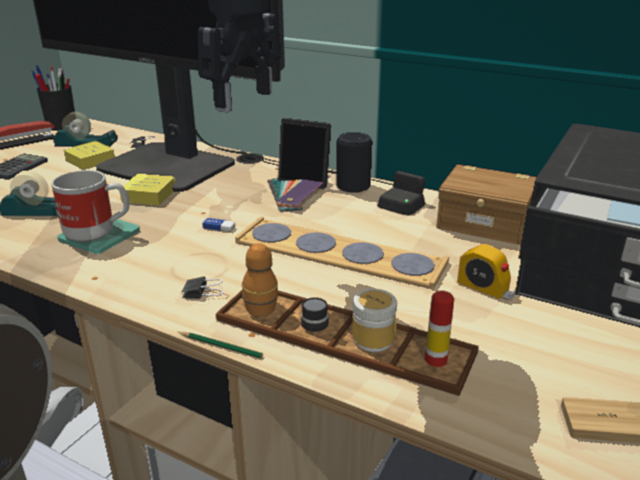

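The figure (260,282), loupe (315,313), pot (375,320) and glue (438,330) all stand upright, one to a compartment, in mirrored order. Their tops are at the right heights and the arm is clear.

```bash
python3 -c "
from plant import ticket
print(ticket.finish_job())"
```

```text
the job is handed in; nothing more can be done
None
```

The job is handed in; no verdict came back, but the last picture shows all four things upright in the tray in mirrored order (left to right: figure, loupe, pot, glue), finished in about 22 s of the 104 s.

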